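Clamp the filter cell's cover

ROBOT

A 7-joint arm with a two-finger parallel gripper is mounted at the origin on the work surface. World frame = base frame: x ahead of the robot, y to its left, z up, the work surface at z = 0. Lengths are in m, angles in rad, forces in N, time in s.
With the tool pointing down it reaches from about 0.4 to 0.925 m from the base axis. Payload 4.1 kg.
Tool frame: the origin (TCP) lies at the very end of the fingers, on their centre line; the grasp point (between the pads) lies 19 mm behind it; z points along the fingers, y is the direction in which the jaws open and shut (so a half turn about z gives the same grasp; the last joint's range is limited). The gripper opens to 85 mm and grips with 20 to 120 N. Pads are 22 mm wide; open, the fingers measure 114 mm over their backs; the gripper's body (76 mm by 85 mm) begins 54 mm behind the grasp point. The pads swing forward as they close: fully open they stand 13 mm farther back than shut.
Start: joints at [-1.418, 0.398, 0.045, 1.537, -0.019, 1.207, -0.051], TCP at [0.162, 0.63, 0.231] pointing down, gripper open.
Joint ranges: [-2.82, 2.82], [-0.49, 2.23], [-1.37, 1.46], [0, 2.46], [-1.36, 4.5], [0.23, 2], [-2.94, 2.94]. Speed limits (rad/s): [2.57, 2.57, 3.14, 3.14, 3.14, 3.14, 3.14].

INTERFACE

Orientations are given as a 3x3 rotation matrix whose columns are the frame's x, y, z axes.
In Python, from workcell import robot, vision, job gives the robot as it stands.
- The arm moves only by the tool arm_command, never from a script. Its argument "commands" is text: rows parted by semicolons, each of 4 numbers parted by spaces: the shift along the tool's x, y, z in mm, then the turn about the tool's z in rad. In form: x y z twist; .... A call has 1 to 10 rows; each row is the pose to reach, as a shift and turn from the pose commanded when the call began, along the tool's axes at that moment; what a row does not reach only later rows make up. A row lasts 1/10 s, in which the tool goes at most 50 mm and 8.59 degrees, less where a joint would pass 70% of its speed; a pose out of reach is approached as far as the arm can. A call with a gripper value outside its range is refused whole. "claw" is the gripper's target within -1 to 1 (shut at 1, half-way at 0, fully open at -1), set as the call begins (left out, the last holds). The fingers move at their own pace and stop on an object; "newtons" is the grip in N (left out, the last holds). Time passes only in rows, so rows that repeat a pose let the fingers close. It gives the time, the measured TCP pose, the force and the opening at its end, in the units of the state.
- robot.get_obs(): the state, without advancing time (a new reading comes with each control period).
- vision.grab_frame(name): name is "side" or "top"; returns the picture (420x560x3 uint8, red, green, blue); there is no depth.
- vision.camera_info(name): a dict with "mtx" (3x3 intrinsics, pixels), "rvec" (rotation vector, rad) and "tvec" (3), from world to camera coordinates, as OpenCV has them. Camera axes: x right, y down, z forward; pixel columns grow to the right and rows downward; lengths in m; the calibration is good to about 2 mm. A picture is of the moment at which its call begins. camera_info takes no time and is no camera call.
- job.close_job(): hands the job in, once; it reports no verdict.
The state is a dict: "t": time; "joint_pos": joint angles; "joint_vel": joint speeds; "joint_torque": joint torques, N m; "ee_pos": TCP position; "tcp_rot": TCP orientation; "contact_force": force on the tool from outside, world axes, zero at the start; "torque": the same for the moment, N m; "opening": finger opening in m.
Only numpy, scipy, OpenCV 4.12 (cv2) and the standard library are available. Lean on these libraries where they do the work, as an engineer would, in place of code of your own. Each camera call takes 0.05 s, during which the arm holds its last target.

TASK

Clamp down the cover of the filter cell: swing the open aluminium strap over the cover with the outside of a finger until it is fully home at the cam stud, and only then push the blue cam lever all the way down. Push only: do not pinch the strap or the lever, leave the cover lying in its place, and do not disturb the glassware, bottles and spatula around it.

Things in the scene. Friction and masses are not known exactly. Their poses are not given: they have to be found in the camera images.
- fixture: Filter cell fixed to the bench: grey base plate 130 (x) x 220 (y) x 12 mm, steel vessel of 92 mm diameter in the middle, hinge post at (0, -75), cam stud at (0, +75) mm. Origin: centre of the plate's underside, on the bench top; z up. Its +x is the side where the strap stands open. Yaw at most 0.4 rad from the robot's axes.
- strap (a joint): Aluminium clamp strap, a bar swinging level about the hinge post, rad. 0 = home across the cover, along the fixture's +y, the cam stud in its notch, against a stop. Grows as it opens; 1.57 = along the fixture's +x; limit 1.75. Starts well open (0.95 to 1.6). Bar 28 mm wide, reaching 170 mm from the axis, 94 to 114 mm above the bench. Friction 0.15 N m: it stays where left.
- hinge (a point): On the axis of the strap's hinge, at the mid-depth of the strap, 104 mm above the bench.
- strap_end (a point): Middle of the strap's free end face, 170 mm from the hinge axis, at mid-depth.
- cam_lever (a joint): Blue lever on the cam stud, swinging in the fixture's y-z plane, rad. 0 = up, leaning towards the fixture's +y at 1.1 rad above level; grows as pushed outwards and down; 1.1 = fully down, level along +y, at its stop. 20 mm wide, 12 mm thick, 10 to 95 mm from the pivot; upper face 7 mm above the line through the pivot. Starts 0 to 0.25. Stays where left; takes about 4 N near the tip.
- cam_pivot (a point): The lever's pivot, over the cam stud, 134 mm above the bench.
- lever_tip (a point): Middle of the end edge of the lever's upper face, 95 mm from the pivot along the lever.
- cover: Loose white cover disc, 88 mm diameter, lying on the vessel's mouth (a plug under it keeps it centred); origin at the middle of its flange's underside, 80 mm above the bench; its top is 88 mm above the bench, 6 mm under the strap (the black pad under the strap is for looks and touches nothing). Leave it lying.
- vial_a: Bystander: sample vial with blue cap, 28 mm diameter, 60 mm tall; origin at the underside.
- vial_b: Bystander: sample vial with red cap, 28 mm diameter, 60 mm tall; origin at the underside.
- jar: Bystander: squat jar with green lid, 60 mm diameter, 80 mm tall; origin at the underside.
- beaker: Bystander: empty glass beaker, 68 mm diameter, 85 mm tall; origin at the underside.
- reagent: Bystander: white reagent bottle with blue cap, 72 mm diameter, 155 mm tall; origin at the underside.
- spatula: Bystander: slim steel lab spatula lying flat, 160 mm long, 10 to 14 mm wide; origin at the middle of its underside.
Mind the look-alikes: they are no part of the job. Several things have the shape of the cover; the one meant has the colours described above.

How it is judged:
On the way, in this order (a step that is already met when the one before it is completed fails the run):
1. the strap is fully home over the cover while the cam lever is still up (value of joint strap below 0.06 rad and value of joint cam_lever below 0.5 rad), for 0.2 s.
2. the cam lever is fully down with the strap home (value of joint strap below 0.06 rad and value of joint cam_lever above 1 rad), for 0.2 s.
At the end, for the whole second after the job is handed in: The strap is home (within 0.06 rad of its stop), the cam lever is down (within 0.1 rad of its stop), both at rest; the cover lies within 6 mm of where it was and level; every bystander is within 25 mm of where it was and the upright ones still stand (all of step 2 and velocity of joint cam_lever between -0.05 and 0.05 rad/s and velocity of joint strap between -0.05 and 0.05 rad/s and not (distance of cover from where it was at the start of the episode above 0.006 m or angle between cover's own z axis and vertical above 0.12 rad) and not (distance of any of vial_a, vial_b, jar, beaker, reagent, spatula from where it was at the start of the episode above 0.025 m or angle between any of vial_a, vial_b, jar, beaker, reagent's own z axis and vertical above 0.35 rad)); the robot touches nothing.
It fails at once if the cam lever is pushed down before the strap is home (value of joint cam_lever above 0.6 rad and value of joint strap above 0.12 rad).
It fails at once if the cover is lifted, tipped or pushed aside (over 6 mm) (distance of cover from where it was at the start of the episode above 0.006 m or angle between cover's own z axis and vertical above 0.12 rad).
It fails at once if a bystander is lifted, carried, pushed (over 25 mm) or tipped (distance of any of vial_a, vial_b, jar, beaker, reagent, spatula from where it was at the start of the episode above 0.025 m or angle between any of vial_a, vial_b, jar, beaker, reagent's own z axis and vertical above 0.35 rad).
It fails at once if the strap is pinched: fingers press on both its sides at once ((contact force between the fingers and strap_c3 above 2 N or contact force between the fingers and strap_c4 above 2 N) and (contact force between the fingers and strap_c5 above 2 N or contact force between the fingers and strap_c6 above 2 N or contact force between the fingers and strap_c7 above 2 N)).
It fails at once if the cam lever is pinched: fingers press on both its sides at once (contact force between the fingers and cam_lever_c1 above 2 N and contact force between the fingers and cam_lever_c2 above 2 N).
It also fails if it takes over 51 s, if anything falls off the work surface, if the arm or the gripper's body presses on something with over 40 N, if the wrist force passes 120 N, or if a joint passes its speed limit or range.

## Working session

There is one attempt and no reset: what is moved stays moved. The work goes in short steps, Python scripts to look and compute and a tool call to move; the robot and the scene stay as the last step left them, time stands still between calls to the robot, and variables do not carry over. Pictures are saved under pics/ and viewed, and the job is handed in when it is done.

Besides the shell and the picture viewer there is one more tool, called as a command line: name --argument value ..., lists and objects as JSON in quotes. arm_command: Moves the arm, as the interface text tells. Its arguments: {"type":"object","properties":{"commands":{"type":"string"},"claw":{"type":"number"},"newtons":{"type":"number"}},"required":["commands"]}

```bash
mkdir -p pics; ls
python3 - <<'E'
from workcell import robot, vision, job
import cv2
for n in ("side","top"):
    im=vision.grab_frame(n); cv2.imwrite(f"pics/{n}0.png",im[:,:,::-1])
    ci=vision.camera_info(n); print(n,ci)
    R=cv2.Rodrigues(ci['rvec'])[0]; print(-R.T@ci['tvec'].ravel())
o=robot.get_obs();print(o)
E
```

```text
pics
side {'mtx': array([[412.64523507,   0.        , 272.43954236],
       [  0.        , 412.64523507, 212.70890035],
       [  0.        ,   0.        ,   1.        ]]), 'rvec': array([ 0.34098927, -2.64899803,  1.40140612]), 'tvec': array([0.49959365, 0.1975811 , 0.80445944])}
[0.33800104 0.66286333 0.61818654]
top {'mtx': array([[453.2716524 ,   0.        , 278.27196837],
       [  0.        , 453.2716524 , 207.8503324 ],
       [  0.        ,   0.        ,   1.        ]]), 'rvec': array([ 2.11108461, -2.13540484,  0.2239145 ]), 'tvec': array([7.13477476e-04, 5.21138527e-01, 9.51987881e-01])}
[0.32429931 0.00859524 1.03567508]
{'t': 0.1, 'joint_pos': array([-1.41797141,  0.39911529,  0.04506821,  1.53772473, -0.01868158,
        1.20693537, -0.05071995]), 'joint_vel': array([ 8.79572562e-04, -1.90490116e-04,  4.73395193e-04, -2.14484692e-03,
       -7.19222439e-05,  1.10131562e-03, -5.19650644e-04]), 'joint_torque': array([ 3.30423092e-03, -4.76262331e+01,  1.36998408e+00, -2.54951048e+01,
        1.19689648e-02,  4.94101449e-03,  3.26025244e-06]), 'ee_pos': array([0.16182052, 0.62895072, 0.23038282]), 'tcp_rot': array([[-9.68476721e-01,  2.49103908e-01, -2.90787366e-04],
       [ 2.49104032e-01,  9.68475174e-01, -1.73734669e-03],
       [-1.51159506e-04, -1.75501613e-03, -9.99998449e-01]]), 'contact_force': array([-0.76981323, -0.68509462, -0.26989973]), 'torque': array([ 0.00614552, -0.05743103,  0.01019438]), 'opening': 0.08551657849189244}
```

View pics/side0.png

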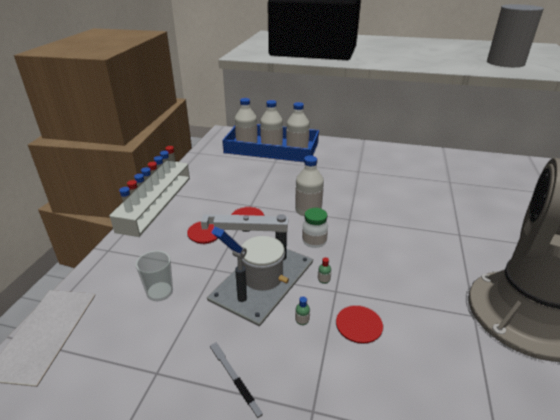

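View pics/top0.png

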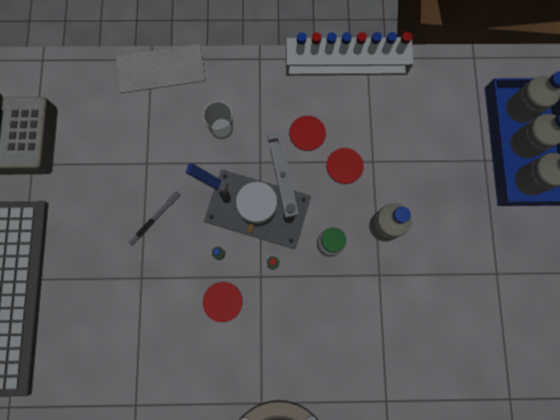

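The side view shows the fixture at (262,278), with the strap behind it and the blue lever at (228,240). In the top view the cover is the white disc at (257,203), the hinge is near (291,210), the strap runs up to (273,140), and the lever is at (203,177). The red discs at (307,133), (345,166) and (222,302) have the cover's shape, but they are red and lie on the bench. Next I'll enlarge a crop to confirm this.

Run:
```python
import cv2,numpy as np
t=cv2.imread("pics/top0.png")[120:280,160:360]; 
cv2.imwrite("pics/topc.png",cv2.convertScaleAbs(cv2.resize(t,None,fx=3.7,fy=3.7,interpolation=cv2.INTER_CUBIC),alpha=1.6))
t=cv2.imread("pics/side0.png")[190:340,130:330]; 
cv2.imwrite("pics/sidec.png",cv2.convertScaleAbs(cv2.resize(t,None,fx=4,fy=4,interpolation=cv2.INTER_CUBIC),alpha=1.6))
```

```text
(no output)
```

View pics/topc.png

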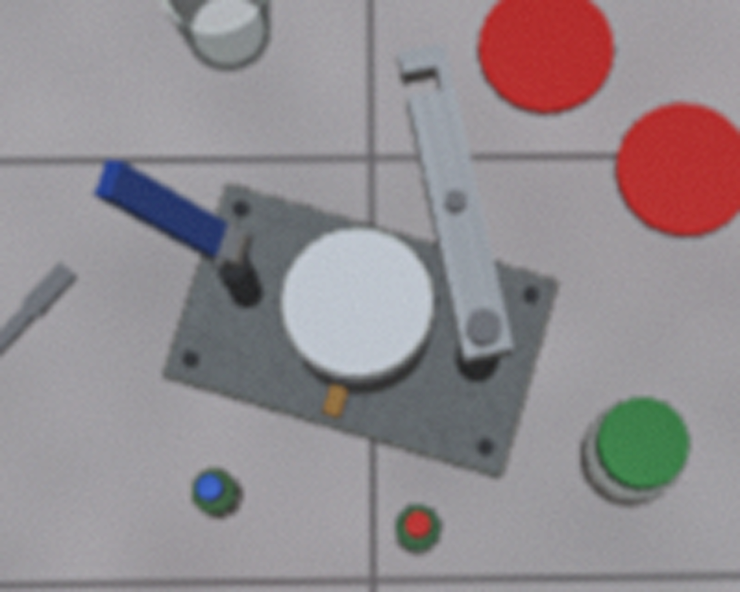

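View pics/sidec.png

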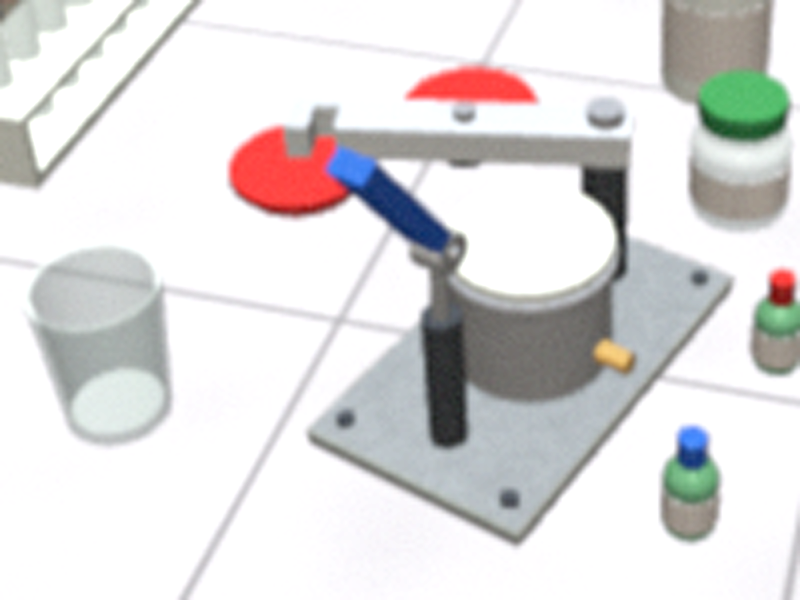

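The crop confirms it. The white disc on the vessel, crop (358,303), is the cover. The strap is silver, with its notch at (422,75) facing the stud side. The lever is blue, with its tip at about (108,178). Now I'll measure.

```bash
cat > h.py <<'E'
import cv2,numpy as np
from workcell import robot,vision,job
def cam(n):
    c=vision.camera_info(n);R=cv2.Rodrigues(c['rvec'])[0];return c['mtx'],R,c['tvec'].ravel(),c['rvec']
def ray(n,uv):
    K,R,t,_=cam(n);d=R.T@np.linalg.inv(K)@np.array([*uv,1.]);return -R.T@t,d
def onz(n,uv,z):
    o,d=ray(n,uv);return o+d*(z-o[2])/d[2]
def two(a,b):
    (o1,d1),(o2,d2)=ray('top',a),ray('side',b)
    A=np.stack([d1,-d2],1);s=np.linalg.lstsq(A,o2-o1,rcond=None)[0]
    p,q=o1+s[0]*d1,o2+s[1]*d2;return (p+q)/2,np.linalg.norm(p-q)
def proj(n,P):
    K,R,t,r=cam(n);return cv2.projectPoints(np.atleast_2d(np.array(P,float)),r,t,K,None)[0][:,0]
E
python3 - <<'E'
from h import *
np.set_printoptions(precision=4,suppress=True)
T=lambda x,y:(160+(x+.5)/3.7-.5,120+(y+.5)/3.7-.5)
S=lambda x,y:(130+(x+.5)/4-.5,190+(y+.5)/4-.5)
c=[onz('top',T(*p),.012)[:2] for p in [(228,184),(557,281),(500,477),(164,377)]]
print(c, 'sides',[np.linalg.norm(c[i]-c[i-1]) for i in range(4)],'ctr',np.mean(c,0))
c=np.array(c)
ey=(c[0]-c[1]+c[3]-c[2]);ex=c[0]-c[3]+c[1]-c[2]
yaw=np.arctan2(-ey[0],ey[1]);print('yaw',yaw,np.arctan2(ex[1],ex[0]))
im=cv2.imread('pics/top0.png')
m=(im.min(2)>105).astype(np.uint8); m[:170]=0;m[235:]=0;m[:,:232]=0;m[:,282:]=0
n,l,s,ce=cv2.connectedComponentsWithStats(m);i=1+np.argmax(s[1:,4]);print('cover px',ce[i],s[i],onz('top',ce[i],.088))
print('cover crop',onz('top',T(358,303),.088))
sc=[onz('side',S(*p),.012)[:2] for p in [(312,436),(733,281),(517,540)]];print('side corners',sc)
print('hinge', two(T(483,327),S(606,108)))
print('strap end corners',[onz('top',T(*p),.114) for p in [(399,58),(440,49)]], 'hinge z114',onz('top',T(483,327),.118))
print('pivot',two(T(237,240),S(450,252)))
print('tip upper edge corners', two(T(96,192),S(329,176)),two(T(113,160),S(338,147)))
for n,p in dict(vial_a=(209,488,.06),vial_b=(418,524,.06),jar=(643,444,.08)).items(): print(n,onz('top',T(p[0],p[1]),p[2]))
for n,p in dict(beaker=(218,113,.085),reag=(402,215,.155),sp1=(179,195,.003),sp2=(132,242,.003)).items(): print(n,onz('top',(p[0],p[1]),p[2]))
E
```

```text
[array([0.6222, 0.1264]), array([ 0.5573, -0.0801]), array([ 0.4347, -0.042 ]), array([0.4989, 0.1644])] sides [np.float64(0.12903287206817615), np.float64(0.21652767918216342), np.float64(0.12838194754552043), np.float64(0.21614301674610623)] ctr [0.5283 0.0422]
yaw -0.30317297870718235 -0.30023677576123314
cover px [256.0382 201.143 ] [ 237  182   39   39 1203] [0.5289 0.0426 0.088 ]
cover crop [0.5281 0.0418 0.088 ]
side corners [array([0.6167, 0.1296]), array([ 0.4338, -0.0397]), array([0.4987, 0.1673])]
hinge (array([ 0.5054, -0.0287,  0.1249]), np.float64(0.0009812505462836443))
strap end corners [array([0.6673, 0.0168, 0.114 ]), array([ 0.6726, -0.007 ,  0.114 ])] hinge z114 [ 0.5072 -0.0289  0.118 ]
pivot (array([0.5509, 0.1069, 0.1283]), np.float64(0.009903436557973865))
tip upper edge corners (array([0.566 , 0.1715, 0.2133]), np.float64(0.011631878215579348)) (array([0.5732, 0.1601, 0.2209]), np.float64(0.002541617559009871))
vial_a [0.425  0.1297 0.06  ]
vial_b [0.4028 0.0085 0.06  ]
jar [ 0.4454 -0.1211  0.08  ]
beaker [0.7314 0.1268 0.085 ]
reag [ 0.4835 -0.2488  0.155 ]
sp1 [0.5638 0.2251 0.003 ]
sp2 [0.4549 0.3286 0.003 ]
```

arm_command --commands "0 0 -40 0.1; 0 0 -80 0.25; 0 0 -110 0.4; 0 0 -110 0.55; 0 0 -110 0.7; 0 0 -110 0.85; 0 0 -110 1.0; 0 0 -110 1.15; 0 0 -110 1.3; 0 0 -110 1.3" --claw 1 --newtons 30

```text
t: 1.1
ee_pos: [0.1618, 0.6293, 0.3407]
tcp_rot: [[-0.019, 1.0, 0.0], [1.0, 0.019, -0.001], [-0.001, 0.0, -1.0]]
contact_force: [0.1, 0.1, -0.6]
opening: -0.0002
```

```bash
cat >> h.py <<'E'
ctr=np.array([.5285,.042]);yaw=-.302
ey=np.array([-np.sin(yaw),np.cos(yaw)]);ex=np.array([np.cos(yaw),np.sin(yaw)])
hinge=ctr-.075*ey;pivot=ctr+.075*ey
def togo(p,ang=None):
    "shift in tool mm and twist to get to world p with tool y at world angle ang"
    o=robot.get_obs();R=o['tcp_rot'];d=R.T@(np.array(p)-o['ee_pos'])*1000
    a=np.arctan2(R[1,1],R[0,1]);tw=0 if ang is None else -((ang-a+np.pi)%(2*np.pi)-np.pi)
    return np.round(d,1),round(tw,3)
def strap_tcp(th,r,off,z):
    u=np.sin(th)*ex+np.cos(th)*ey;n=np.cos(th)*ex-np.sin(th)*ey
    return [*(hinge+r*u+off*n),z],np.arctan2(n[1],n[0])
E
python3 - <<'E'
from h import *
o=robot.get_obs();print(o['t'],o['ee_pos'],o['joint_pos'].round(2),o['opening'])
p,a=strap_tcp(1.06,.105,.06,.33);print(p,a,togo(p,a))
E
```

```text
1.1 [0.16175379 0.62931635 0.34073378] [-1.58  0.35  0.27  1.38 -0.09  1.42 -1.29] -0.00015186854910387233
[np.float64(0.6213491976161251), np.float64(-0.0665379682592379), 0.33] -1.362 (array([-704.6,  446. ,   11.5]), np.float64(1.381))
```

arm_command --commands "-40 25 5 0.1; -80 50 5 0.2; -120 75 5 0.3; -160 100 5 0.4; -200 125 5 0.5; -240 150 5 0.6; -280 175 5 0.7; -320 200 5 0.8; -360 225 5 0.9; -400 250 5 1.0"

```text
t: 2.1
ee_pos: [0.4201, 0.2325, 0.3364]
tcp_rot: [[0.831, 0.556, 0.0], [0.556, -0.831, 0.001], [0.001, -0.001, -1.0]]
contact_force: [1.3, 0.7, 0.3]
opening: -0.0003
```

arm_command --commands "0 0 0 0; 0 0 0 0"

```text
t: 2.3
ee_pos: [0.4199, 0.2334, 0.3364]
tcp_rot: [[0.831, 0.556, -0.0], [0.556, -0.831, 0.001], [0.0, -0.001, -1.0]]
contact_force: [-0.5, 1.0, 0.2]
opening: 0.0002
```

Run:
```python
from h import *
o=robot.get_obs();print(o['t'],o['ee_pos'],o['joint_pos'].round(2),o['opening'])
p,a=strap_tcp(1.06,.105,.06,.33);print(p,a,togo(p,a))
```

```text
2.3 [0.41985722 0.23338006 0.3363832 ] [-1.23  0.02  0.65  1.78 -0.01  1.35 -1.56] 0.00021608148847135643
[np.float64(0.6213491976161251), np.float64(-0.0665379682592379), 0.33] -1.362 (array([  0.6, 361.3,   6.1]), np.float64(0.381))
```

arm_command --commands "0 40 0 0.05; 0 80 0 0.1; 0 120 0 0.15; 0 160 0 0.2; 0 200 0 0.25; 0 240 0 0.3; 0 280 0 0.38; 0 320 0 0.38; 0 360 0 0.38; 0 360 0 0.38"

```text
t: 3.3
ee_pos: [0.6208, -0.0692, 0.335]
tcp_rot: [[0.979, 0.205, -0.001], [0.205, -0.979, -0.005], [-0.002, 0.004, -1.0]]
contact_force: [-0.1, -0.7, -0.7]
opening: 0.0001
```

Run:
```python
from h import *
o=robot.get_obs();print(o['t'],o['ee_pos'],o['joint_pos'].round(2),o['opening'])
p,a=strap_tcp(1.06,.105,.06,.100);print(p,a,togo(p,a))
```

```text
3.3 [ 0.62082102 -0.06919468  0.33497822] [-0.59  0.41  0.9   1.47 -0.32  1.42 -1.05] 9.970329602108383e-05
[np.float64(0.6213491976161251), np.float64(-0.0665379682592379), 0.1] -1.362 (array([  1.6,  -3.5, 235. ]), np.float64(-0.002))
```

arm_command --commands "0 0 30 0; 0 0 60 0; 0 0 90 0; 0 0 120 0; 0 0 150 0; 0 0 180 0; 0 0 205 0; 0 0 225 0; 0 0 234 0; 0 0 234 0"

```text
t: 4.3
ee_pos: [0.6189, -0.0625, 0.1006]
tcp_rot: [[0.977, 0.212, -0.003], [0.212, -0.977, 0.001], [-0.003, -0.002, -1.0]]
contact_force: [-0.5, -0.2, -0.9]
opening: -0.0003
```

Run:
```python
from h import *
o=robot.get_obs();print(o['t'],o['ee_pos'],o['joint_pos'].round(2),o['contact_force'])
a=vision.grab_frame('top')[120:300,160:360,::-1];b=vision.grab_frame('side')[120:300,130:330,::-1]
cv2.imwrite('pics/a1.png',cv2.convertScaleAbs(cv2.resize(np.hstack([a,b]),None,fx=2,fy=2,interpolation=cv2.INTER_CUBIC),alpha=1.5))
```

```text
4.3 [ 0.61888786 -0.06246645  0.10063064] [-0.51  0.6   0.77  1.75 -0.49  1.   -0.92] [-0.53749687 -0.22544128 -0.94241526]
```

View pics/a1.png

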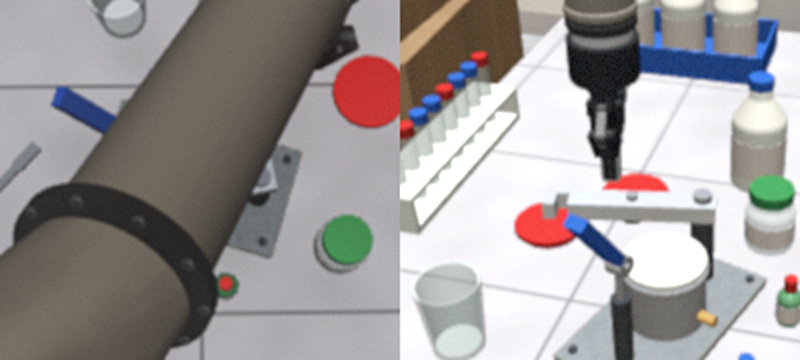

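Run:
```python
from h import *
P=proj('side',[robot.get_obs()['ee_pos']])[0];print((P-[130,120])*2+[400,0])
p,a=strap_tcp(1.06,.105,.029,.100);
for th in (1.06,.8,.6,.4,.2,.0): print(th,*togo(*strap_tcp(th,.105,.029,.1)))
```

```text
[610.08797227 177.42952096]
1.06 [  0.4 -28.3   2.9] 0.003
0.8 [  4.4 -56.2   2.9] -0.257
0.6 [  2.5 -77.9   2.9] -0.457
0.4 [ -3.6 -98.7   2.9] -0.657
0.2 [ -13.8 -118.     2.9] -0.857
0.0 [ -27.6 -134.8    2.9] -1.057
```

arm_command --commands "0 -10 1 0; 0 -20 1 0; 0 -27 1 0; 1 -33 1 -0.03; 2 -39 1 -0.08; 3 -45 1 -0.14; 4 -51 1 -0.2; 4 -57 1 -0.26; 4 -63 1 -0.32; 4 -69 1 -0.37"

```text
t: 5.4
ee_pos: [0.6094, 0.0033, 0.1017]
tcp_rot: [[0.835, 0.551, 0.001], [0.551, -0.835, -0.001], [0.0, 0.001, -1.0]]
contact_force: [-0.4, -1.1, 0.7]
opening: 0.0001
```

```bash
cat > look.py <<'E'
from h import *
import sys
o=robot.get_obs();print(o['t'],o['ee_pos'],o['joint_pos'].round(2),o['contact_force'])
b=vision.grab_frame('side')[150:300,130:330,::-1]
cv2.imwrite(sys.argv[1],cv2.convertScaleAbs(cv2.resize(b,None,fx=3.5,fy=3.5,interpolation=cv2.INTER_CUBIC),alpha=1.5))
for th in (.6,.4,.2,.1,.0,-.05): print(th,*togo(*strap_tcp(th,.105,.029,.1)))
E
python3 look.py pics/a2.png
```

```text
5.4 [0.60938333 0.00325042 0.10169129] [-0.58  0.55  0.68  1.78 -0.41  0.96 -0.71] [-0.4286185  -1.10335758  0.70464468]
0.6 [ 2.2 -8.1  1.6] -0.083
0.4 [  4.1 -29.8   1.6] -0.283
0.2 [  1.6 -51.4   1.6] -0.483
0.1 [ -1.2 -61.9   1.6] -0.583
0.0 [ -5.1 -72.    1.6] -0.683
-0.05 [ -7.4 -77.    1.6] -0.733
```

View pics/a2.png

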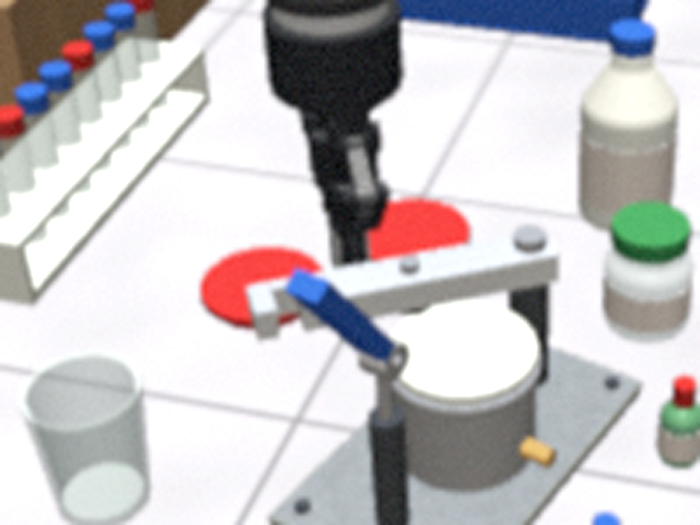

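The strap has swung partway, to about 0.7 rad, with the finger behind it. The lever is untouched and the cover is in place.

arm_command --commands "1 -5 1 -0.06; 3 -10 1 -0.1; 4 -15 1 -0.15; 4 -20 1 -0.19; 4 -25 1 -0.24; 4 -30 1 -0.28; 3 -35 1 -0.33; 3 -40 1 -0.38; 2 -46 1 -0.43; 2 -51 1 -0.48"

```text
t: 6.45
ee_pos: [0.5828, 0.0476, 0.1004]
tcp_rot: [[0.486, 0.874, 0.0], [0.874, -0.486, -0.0], [0.0, 0.0, -1.0]]
contact_force: [0.6, -1.2, 0.6]
opening: 0.0001
```

```bash
python3 look.py pics/a3.png
```

```text
6.45 [0.58277679 0.0476097  0.10042415] [-0.59  0.48  0.57  1.84 -0.32  0.92 -0.38] [ 0.60868073 -1.19954973  0.63551429]
0.6 [-19.5  38.6   0.3] 0.396
0.4 [-7.8 20.2  0.3] 0.196
0.2 [-0.  -0.1  0.3] -0.004
0.1 [  2.3 -10.7   0.3] -0.104
0.0 [  3.6 -21.6   0.4] -0.204
-0.05 [  3.8 -27.    0.4] -0.254
```

View pics/a3.png

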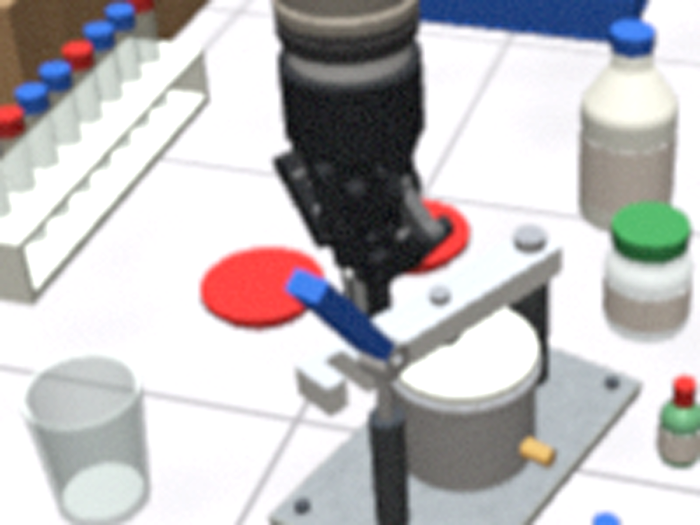

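The strap is at about 0.25 rad, its notch nearing the stud. The lever is still up and clear of the hand. I'll do the last part slowly.

arm_command --commands "1 -3 0 -0.03; 1 -6 0 -0.06; 2 -9 0 -0.09; 2 -12 0 -0.12; 3 -15 0 -0.14; 3 -17 0 -0.16; 3 -19 0 -0.18; 3 -21 0 -0.2; 3 -21 0 -0.2"

```text
t: 7.4
ee_pos: [0.5658, 0.0606, 0.1003]
tcp_rot: [[0.305, 0.952, -0.001], [0.952, -0.305, 0.0], [0.0, -0.001, -1.0]]
contact_force: [1.2, -0.3, -0.1]
opening: -0.0
```

```bash
python3 look.py pics/a4.png
```

```text
7.4 [0.56580045 0.06056879 0.1002846 ] [-0.6   0.44  0.53  1.88 -0.28  0.9  -0.24] [ 1.2093615  -0.27012894 -0.07790525]
0.6 [-32.8  53.4   0.2] 0.591
0.4 [-17.8  37.7   0.2] 0.391
0.2 [-6.2 19.2  0.2] 0.191
0.1 [-1.9  9.3  0.2] 0.091
0.0 [ 1.4 -1.1  0.2] -0.009
-0.05 [ 2.7 -6.4  0.2] -0.059
```

View pics/a4.png

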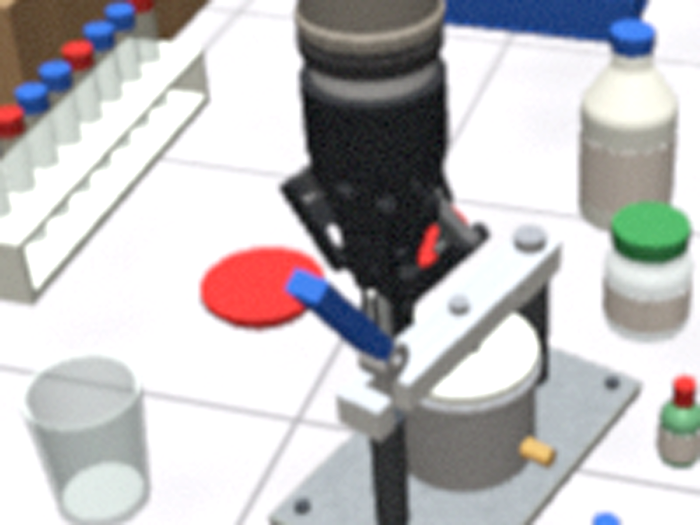

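The strap is nearly home. There is no stop force yet, so I'll creep on until the force rises.

arm_command --commands "0 -2 0 0; 0 -3 0 0; 0 -4 0 0; 0 -5 0 0"

```text
t: 7.85
ee_pos: [0.5637, 0.061, 0.1005]
tcp_rot: [[0.306, 0.952, 0.006], [0.952, -0.306, -0.001], [0.001, 0.006, -1.0]]
contact_force: [8.3, -1.5, -6.9]
opening: -0.0001
```

arm_command --commands "0 -1 0 0; 0 -2 0 0; 0 -3 0 0; 0 -3 0 0"

```text
t: 8.25
ee_pos: [0.5636, 0.061, 0.1009]
tcp_rot: [[0.307, 0.952, 0.012], [0.952, -0.307, -0.003], [0.001, 0.012, -1.0]]
contact_force: [12.4, -2.1, -10.0]
opening: -0.0
```

```bash
python3 look.py pics/a5.png
```

```text
8.25 [0.56360128 0.06103515 0.100905  ] [-0.61  0.43  0.53  1.89 -0.27  0.88 -0.25] [12.4106445  -2.09226169 -9.98297635]
0.6 [-32.8  55.7   1.5] 0.59
0.4 [-17.8  39.9   1.3] 0.39
0.2 [-6.3 21.5  1.1] 0.19
0.1 [-1.9 11.5  1. ] 0.09
0.0 [1.4 1.1 0.9] -0.01
-0.05 [ 2.7 -4.1  0.8] -0.06
```

View pics/a5.png

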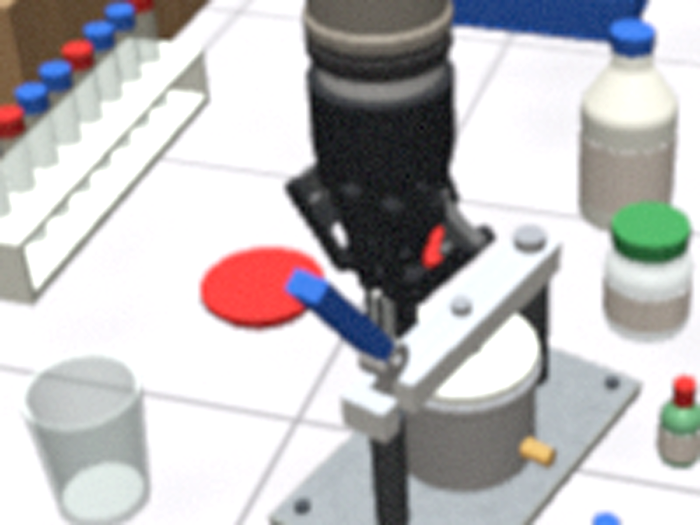

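arm_command --commands "0 5 0 0; 0 12 0 0; 0 25 0 0; 0 40 0 0; 0 40 -30 0; 0 40 -70 0; 0 40 -110 0; 0 40 -150 0; 0 40 -180 0; 0 40 -190 0"

```text
t: 9.3
ee_pos: [0.5985, 0.0498, 0.294]
tcp_rot: [[0.306, 0.952, 0.005], [0.952, -0.306, 0.001], [0.003, 0.005, -1.0]]
contact_force: [0.4, 0.2, -0.1]
opening: -0.0001
```

```bash
python3 look.py pics/a6.png
python3 - <<'E'
from h import *
b=vision.grab_frame('top')[100:280,160:360,::-1]
cv2.imwrite('pics/t6.png',cv2.convertScaleAbs(cv2.resize(b,None,fx=3,fy=3,interpolation=cv2.INTER_CUBIC),alpha=1.5))
E
```

```text
9.3 [0.59847231 0.04979987 0.29404638] [-0.62  0.31  0.59  1.59 -0.18  1.29 -0.31] [ 0.4210973   0.2463634  -0.09789269]
0.6 [-33.4  18.3 193.7] 0.591
0.4 [-18.4   2.5 193.7] 0.391
0.2 [ -6.9 -15.9 193.7] 0.191
0.1 [ -2.5 -25.9 193.6] 0.091
0.0 [  0.8 -36.2 193.6] -0.009
-0.05 [  2.1 -41.5 193.6] -0.059
```

View pics/a6.png

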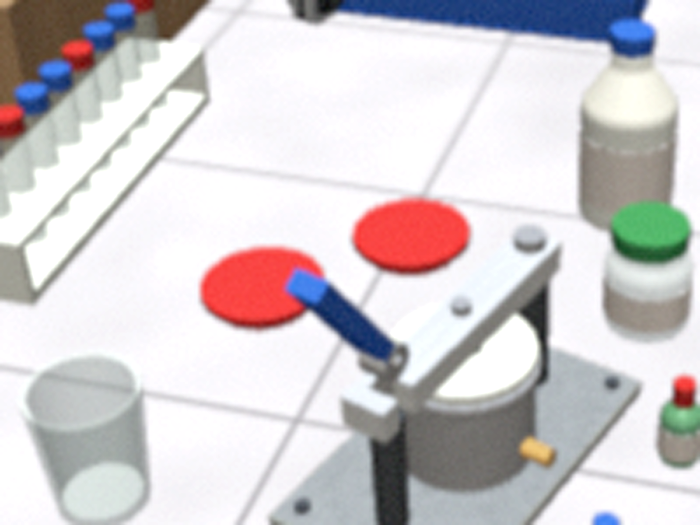

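View pics/t6.png

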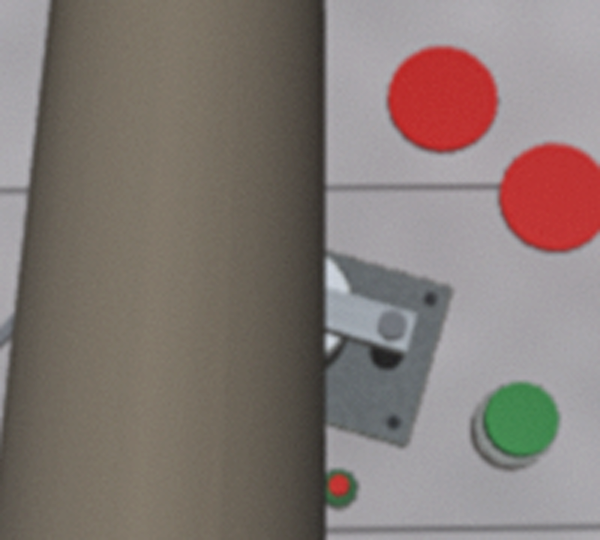

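The strap is home: the finger stopped dead against 12 N and the notch sits at the stud. The lever is still up, and the cover and bystanders are unmoved. Next I'll check the strap angle and work out the lever path.

```bash
cat >> h.py <<'E'
def lev(q,rc=.075,half=.011,dz=0):
    th=1.1-q;y=rc*np.cos(th)-.007*np.sin(th)-half;z=.134+rc*np.sin(th)+.007*np.cos(th)+dz
    return [*(pivot+y*ey),z],np.arctan2(ex[1],ex[0])
E
python3 - <<'E'
from h import *
S=lambda x,y:(130+(x+.5)/3.5-.5,150+(y+.5)/3.5-.5)
h=onz('side',S(530,236),.124);b=onz('side',S(461,304),.118);v=(b-h)[:2]
print('hinge',h,hinge,'strap angle',np.arctan2(v@ex,v@ey),np.linalg.norm(v))
im=cv2.imread('pics/a6.png');hsv=cv2.cvtColor(im,cv2.COLOR_BGR2HSV);m=cv2.inRange(hsv,(105,120,120),(125,255,255));m[:250]=0;m[350:]=0;m[:,:270]=0
ys,xs=np.nonzero(m);print('tip px',xs.min(),xs.max(),ys.min(),ys.max())
# lever tip in fixture plane x=0
o,d=ray('side',S(307,287));P0=np.array([*pivot,.134]);n=np.array([*ex,0]);P=o+d*((P0-o)@n/(d@n));print('tip in plane: y,z',(P-P0)[:2]@ey,P[2])
for q in (.0,.1,.2,.3,.4,.6,.8,1.0,1.1):print(q,*togo(*lev(q)))
E
```

```text
hinge [ 0.50487599 -0.02819159  0.124     ] [ 0.50619273 -0.02960577] strap angle 0.03904283167043332 0.07116567126200798
tip px 289 386 272 340
tip in plane: y,z 0.051241887755034195 0.21275935270642304
0.0 [ 62.9 -64.2  87.4] -0.009
0.1 [ 69.7 -64.2  90.5] -0.009
0.2 [ 76.2 -64.3  94.3] -0.009
0.3 [ 82.3 -64.4  98.7] -0.009
0.4 [ 87.9 -64.4 103.8] -0.009
0.6 [ 97.5 -64.5 115.3] -0.009
0.8 [104.6 -64.6 128.6] -0.009
1.0 [109.  -64.7 143. ] -0.009
1.1 [110.  -64.7 150.5] -0.009
```

The lever is at q ≈ 0.18, with its tip measured at y +51 mm and z 213 mm, which agrees with the geometry. The strap angle reads about 0.04 ± 0.03, and the force stop supports that. Now I'll go above the lever.

arm_command --commands "0 -20 0 0; 20 -40 0 0; 40 -60 0 0; 63 -64 0 -0.01; 63 -64 20 -0.01; 63 -64 40 -0.01; 63 -64 60 -0.01; 63 -64 75 -0.01; 65 -64 80 -0.01; 65 -64 80 -0.01"

```text
t: 10.4
ee_pos: [0.5551, 0.1322, 0.2086]
tcp_rot: [[0.296, 0.955, -0.003], [0.955, -0.296, -0.001], [-0.002, -0.002, -1.0]]
contact_force: [0.4, 0.6, 0.4]
opening: -0.0001
```

```bash
cat > look2.py <<'E'
from h import *
import sys
o=robot.get_obs();print(o['t'],o['ee_pos'],o['joint_pos'].round(2),o['contact_force'])
b=vision.grab_frame('side')[150:300,130:330,::-1]
cv2.imwrite(sys.argv[1],cv2.convertScaleAbs(cv2.resize(b,None,fx=3.5,fy=3.5,interpolation=cv2.INTER_CUBIC),alpha=1.5))
for q in (.1,.2,.3,.4,.5,.6,.7,.8,.9,1.0,1.1): print(q,*togo(*lev(q)))
E
python3 look2.py pics/b1.png
```

```text
10.4 [0.55512865 0.13218821 0.20857918] [-0.74  0.31  0.54  1.77 -0.18  1.11 -0.45] [0.35813399 0.57593337 0.43890501]
0.1 [4.5 0.8 8.8] 0.002
0.2 [11.   0.8 12.6] 0.002
0.3 [17.1  0.9 17. ] 0.002
0.4 [22.7  0.9 22. ] 0.002
0.5 [27.8  0.9 27.5] 0.002
0.6 [32.3  0.9 33.5] 0.002
0.7 [36.2  0.9 40. ] 0.002
0.8 [39.5  0.9 46.8] 0.002
0.9 [42.   0.9 53.9] 0.002
1.0 [43.8  0.9 61.2] 0.002
1.1 [44.9  0.9 68.6] 0.002
```

View pics/b1.png

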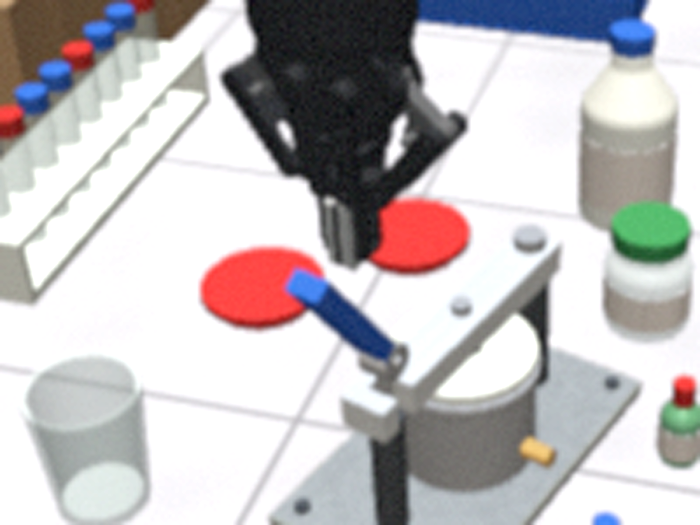

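The shut fingertips are at (345,262), just above and inward of the lever's upper face, as planned. Now I'll push along the arc.

arm_command --commands "5 1 9 0; 11 1 13 0; 14 1 15 0; 17 1 17 0; 20 1 20 0; 23 1 23 0; 25 1 26 0; 28 1 29 0; 30 1 32 0; 32 1 35 0"

```text
t: 11.45
ee_pos: [0.5664, 0.163, 0.1753]
tcp_rot: [[0.296, 0.955, 0.001], [0.955, -0.296, 0.001], [0.001, 0.0, -1.0]]
contact_force: [1.0, -1.1, 5.3]
opening: -0.0
```

```bash
python3 look2.py pics/b2.png
```

```text
11.45 [0.56637221 0.16296688 0.17532455] [-0.76  0.38  0.52  1.76 -0.21  1.05 -0.47] [ 0.96600476 -1.09576925  5.33639125]
0.1 [-28.2   0.1 -26.2] 0.002
0.2 [-21.7   0.1 -22.4] 0.002
0.3 [-15.6   0.2 -18. ] 0.002
0.4 [-10.    0.2 -13. ] 0.002
0.5 [-4.9  0.2 -7.4] 0.002
0.6 [-0.4  0.2 -1.4] 0.002
0.7 [3.5 0.2 5.1] 0.002
0.8 [ 6.7  0.2 11.9] 0.002
0.9 [ 9.3  0.2 18.9] 0.002
1.0 [11.1  0.2 26.3] 0.002
1.1 [12.1  0.2 33.7] 0.002
```

View pics/b2.png

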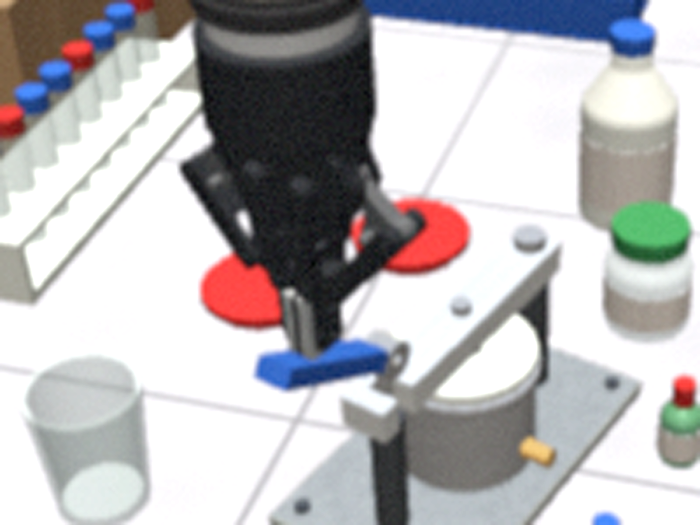

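The lever is at about 0.6 under a steady 5 N. The strap is still home and the lever is being pushed from above only.

arm_command --commands "2 0 4 0; 4 0 8 0; 6 0 12 0; 8 0 16 0; 9 0 20 0; 10 0 24 0; 11 0 28 0; 12 0 32 0; 12 0 35 0; 12 0 37 0"

```text
t: 12.5
ee_pos: [0.5697, 0.1742, 0.1406]
tcp_rot: [[0.296, 0.955, -0.001], [0.955, -0.296, 0.002], [0.002, -0.001, -1.0]]
contact_force: [-6.6, 0.3, 26.8]
opening: 0.0002
```

```bash
python3 look2.py pics/b3.png
```

```text
12.5 [0.56965767 0.17417364 0.14062633] [-0.75  0.43  0.5   1.78 -0.24  0.99 -0.46] [-6.62286574  0.27015557 26.8160488 ]
0.1 [-39.7  -0.  -60.2] 0.001
0.2 [-33.2  -0.  -56.4] 0.001
0.3 [-27.1  -0.  -52. ] 0.001
0.4 [-21.5  -0.  -46.9] 0.001
0.5 [-16.4   0.  -41.4] 0.001
0.6 [-11.9   0.  -35.4] 0.001
0.7 [ -8.    0.  -28.9] 0.001
0.8 [ -4.8   0.  -22.1] 0.001
0.9 [ -2.3   0.1 -15. ] 0.001
1.0 [-0.5  0.1 -7.7] 0.001
1.1 [ 0.6  0.1 -0.2] 0.001
```

View pics/b3.png

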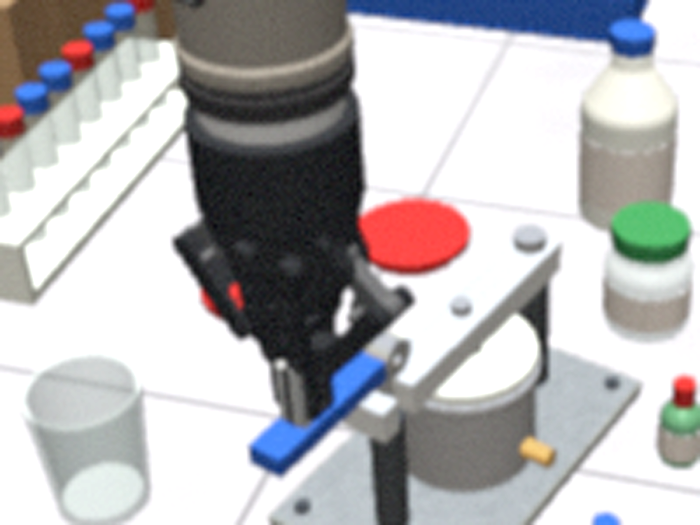

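The lever is level and at its stop: the tip is at z 0.1406 (0.141 expected) with 27 N. I'll retreat straight up, then aside so the top view is clear.

arm_command --commands "0 0 -3 0; 0 0 -8 0; 0 0 -20 0; 0 0 -50 0; 0 0 -90 0; 0 0 -130 0; 0 0 -170 0; 0 0 -200 0; 0 0 -200 0"

```text
t: 13.45
ee_pos: [0.5716, 0.1731, 0.3434]
tcp_rot: [[0.297, 0.955, 0.008], [0.955, -0.297, 0.003], [0.005, 0.006, -1.0]]
contact_force: [0.8, -0.5, -0.1]
opening: -0.0
```

arm_command --commands "20 0 0 0; 60 0 0 0; 100 0 0 0; 140 0 0 0; 180 0 0 0; 220 0 0 0; 260 0 0 0; 280 0 0 0; 280 0 0 0"

```text
t: 14.35
ee_pos: [0.6505, 0.4467, 0.3326]
tcp_rot: [[0.291, 0.957, -0.006], [0.957, -0.291, -0.001], [-0.003, -0.006, -1.0]]
contact_force: [0.1, 0.5, 0.0]
opening: 0.0004
```

Run:
```python
from h import *
o=robot.get_obs();print(o['t'],o['ee_pos'],o['contact_force'])
a=vision.grab_frame('top')[100:280,160:360,::-1];b=vision.grab_frame('side')[150:330,130:330,::-1]
cv2.imwrite('pics/f.png',cv2.convertScaleAbs(cv2.resize(np.hstack([a,b]),None,fx=2,fy=2,interpolation=cv2.INTER_CUBIC),alpha=1.5))
print('expected tip top/side px in f.png', [(proj('top',[[*(pivot+.095*ey),.141]])[0]-[160,100])*2, (proj('side',[[*(pivot+.095*ey),.141]])[0]-[130,150])*2+[400,0]])
```

```text
14.35 [0.65050206 0.44666139 0.33262954] [0.07245417 0.53631839 0.03696568]
expected tip top/side px in f.png [array([ 31.3734046 , 144.85745844]), array([548.73983944, 259.29633621])]
```

View pics/f.png

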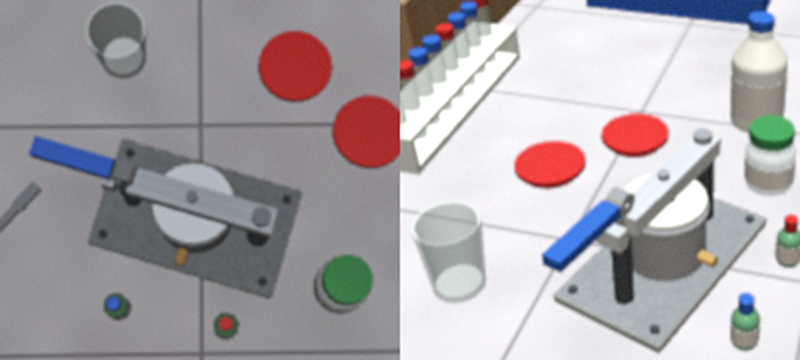

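The final view shows the strap collinear with the lever: hinge bolt (262,215), mid bolt (192,196), lever tip about (33,147) against an expected (31,145). The cover is in place, all bystanders are standing where they were, and the arm is clear. I'm handing in.

```bash
python3 -c "
from workcell import job
print(job.close_job())"
```

```text
the job is handed in; nothing more can be done
None
```

The cover is clamped: I swung the strap home with the outside of the shut fingers, then pushed the blue lever down from above. I handed the job in just after 14 s of the 51 s allowed; it gave no verdict.

- **Strap:** it stopped dead against about 12 N, within about 1 mm of the computed home position. A bolt measurement in the side view read 0.04 ± 0.03 rad, which alone doesn't settle whether it is under 0.06. The stop force and the final top view, where strap and lever line up to about 0.01 rad, support home.
- **Lever:** it reached its stop at a tip height of 140.6 mm (141 mm expected) with about 27 N. After I backed off it stayed down, with its tip within about 2 px of the expected spot in the top view.
- **Surroundings:** in the last pictures the cover is in place and level. The vials, jar, beaker and reagent bottle stand where they were, and the visible end of the spatula is in place. I checked these by eye and did not re-measure them. The arm ended well clear of everything, with no contact force.

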